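Size a shaft collar on the stepped taper gauge and hang it by size

TASK

Find the size of the collar that lies alone on the small square pad: slide it down over the gauge's stepped mandrel, pushing the drag pointer before it, until it stops, centred, on its step, and press it home there for a moment with a light hand push, 10 to 15 N in all and never 30 N. Read the mark where it stopped (one, two or three dots), then lift it off and hang it, lying flat, on the peg stand with the same number of studs. Leave the pointer at its reading, and leave the two spare collars and everything else where they are.

Things in the scene. Friction and masses are not known exactly. Their poses are not given: they have to be found in the camera images.
- gauge: Fixed gauge: grey base 112 x 100 x 12 mm with an upright steel mandrel, a drag pointer and a scale. Origin: on the mandrel's axis at worktop height; z up. The scale plate with dot marks, 82 mm high, stands 50 mm to -x of the axis: close the fingers along the gauge's y.
- mandrel: Rigid steel mandrel on the gauge's base; widens downward from 12 to 36 mm diameter in three steps with 45 degree flanks, on which collars stop. Origin: on its axis at the base's top, 12 mm above the worktop. The tip is 73 mm above the origin and 6 mm wide, widening to 12 mm in 5 mm; a centred collar has about 2 mm play all round above its stop, an off-centre one stands high or catches on too high a step, so centre it by feel.
- stop_1 (a point): Point on the mandrel's axis at the one-dot mark, 66 mm above the worktop: the underside of a collar with 16 mm bore is here when it has stopped on its step.
- stop_2 (a point): Point on the mandrel's axis at the two-dot mark, 49 mm above the worktop: the underside of a collar with 24 mm bore is here when it has stopped on its step.
- stop_3 (a point): Point on the mandrel's axis at the three-dot mark, 32 mm above the worktop: the underside of a collar with 32 mm bore is here when it has stopped on its step.
- pointer (a joint): Drag pointer: aluminium ring round the mandrel, 48 mm wide, 6 mm thick, with a tab to -x. Value: metres pushed down; its top face is 74 mm minus this above the worktop. Slides against about 5 N of friction and stays where left, even under a collar's weight. Starts at 0 to 0.005; reads 0.008 at one dot, 0.025 at two, 0.042 at three.
- collar_a: One of three aluminium collars, alike outside: 50 mm outer diameter, 30 mm high, bore right through, 0.08 to 0.17 kg. The bores are 16, 24 and 32 mm; which collar lies where changes, so gauge it. Origin: centre of the underside; z along the bore. One lies alone on start_pad, two on spares_pad.
- collar_b: One of three aluminium collars, alike outside: 50 mm outer diameter, 30 mm high, bore right through, 0.08 to 0.17 kg. The bores are 16, 24 and 32 mm; which collar lies where changes, so gauge it. Origin: centre of the underside; z along the bore. One lies alone on start_pad, two on spares_pad.
- collar_c: One of three aluminium collars, alike outside: 50 mm outer diameter, 30 mm high, bore right through, 0.08 to 0.17 kg. The bores are 16, 24 and 32 mm; which collar lies where changes, so gauge it. Origin: centre of the underside; z along the bore. One lies alone on start_pad, two on spares_pad.
- start_pad: Grey pad 90 x 90 mm, 5 mm thick, fixed; origin at the centre of its underside. The collar to be sized lies on it, up to 12 mm off its centre.
- spares_pad: Grey pad 90 x 170 mm, 5 mm thick, fixed; origin at the centre of its underside. The two spare collars lie on it, each within 60 mm of its origin.
- stand_1: Fixed grey peg stand with one stud on its near (-x) edge. Base 84 x 66 x 10 mm; on it a steel peg of 10 mm diameter, its tip 45 mm above the worktop. Origin: on the peg's axis at worktop height; a hung collar's underside rests 10 mm above it. Three stands in a row along y, about 90 mm apart, in any order: close the fingers along x, across the row.
- stand_2: Fixed grey peg stand with two studs on its near (-x) edge. Base 84 x 66 x 10 mm; on it a steel peg of 10 mm diameter, its tip 45 mm above the worktop. Origin: on the peg's axis at worktop height; a hung collar's underside rests 10 mm above it. Three stands in a row along y, about 90 mm apart, in any order: close the fingers along x, across the row.
- stand_3: Fixed grey peg stand with three studs on its near (-x) edge. Base 84 x 66 x 10 mm; on it a steel peg of 10 mm diameter, its tip 45 mm above the worktop. Origin: on the peg's axis at worktop height; a hung collar's underside rests 10 mm above it. Three stands in a row along y, about 90 mm apart, in any order: close the fingers along x, across the row.
- tape_roll: Bystander: roll of white tape 68 mm wide, 18 mm high, behind the gauge. Origin: centre of the underside.
- petri_dish: Bystander: clear petri dish 56 mm wide, 12 mm high, beyond the gauge to the right. Origin: centre of the underside.
- beaker: Bystander: glass beaker 60 mm wide, 67 mm high, beyond the stands. Origin: centre of the underside.
- jar: Bystander: glass jar 54 mm wide, 74 mm high, beyond the stands. Origin: centre of the underside.
Mind the look-alikes: they are no part of the job. Leave any purple look-alike of the collar_c alone.

How it is judged:
On the way:
1. the start-pad collar is pushed down the mandrel, level, until it bears on a step with more than 3 N, centred within 2.7 mm, its underside 1 mm below to 2.6 mm above the mark; spares on their pad (((horizontal distance between collar_a and mandrel below 0.0027 m and angle between collar_a's own z axis and vertical below 0.08 rad and contact force between collar_a and mandrel above 3 N and (z of collar_a in the frame of gauge between 0.065 and 0.0686 m or z of collar_a in the frame of gauge between 0.048 and 0.0516 m or z of collar_a in the frame of gauge between 0.031 and 0.0346 m) and horizontal distance between each of collar_b, collar_c and spares_pad below 0.085 m) or (horizontal distance between collar_b and mandrel below 0.0027 m and angle between collar_b's own z axis and vertical below 0.08 rad and contact force between collar_b and mandrel above 3 N and (z of collar_b in the frame of gauge between 0.065 and 0.0686 m or z of collar_b in the frame of gauge between 0.048 and 0.0516 m or z of collar_b in the frame of gauge between 0.031 and 0.0346 m) and horizontal distance between each of collar_a, collar_c and spares_pad below 0.085 m) or (horizontal distance between collar_c and mandrel below 0.0027 m and angle between collar_c's own z axis and vertical below 0.08 rad and contact force between collar_c and mandrel above 3 N and (z of collar_c in the frame of gauge between 0.065 and 0.0686 m or z of collar_c in the frame of gauge between 0.048 and 0.0516 m or z of collar_c in the frame of gauge between 0.031 and 0.0346 m) and horizontal distance between each of collar_a, collar_b and spares_pad below 0.085 m))), for 0.15 s.
At the end, for the whole second after the job is handed in: The start-pad collar hangs on the stand whose stud count equals the mark where it was seated, flat on the base (underside 8 to 13 mm up, within 12.5 mm of the peg axis, tilt under 0.08 rad), at rest; the pointer is within 3 mm of that mark; both spares lie within 85 mm of the spares pad's origin (((angle between collar_a's own z axis and vertical below 0.08 rad and linear speed of collar_a below 0.02 m/s and horizontal distance between each of collar_b, collar_c and spares_pad below 0.085 m and ((horizontal distance between collar_a and stand_1 below 0.0125 m and z of collar_a in the frame of stand_1 between 0.008 and 0.013 m and value of joint pointer between 0.005 and 0.011 m) or (horizontal distance between collar_a and stand_2 below 0.0125 m and z of collar_a in the frame of stand_2 between 0.008 and 0.013 m and value of joint pointer between 0.022 and 0.028 m) or (horizontal distance between collar_a and stand_3 below 0.0125 m and z of collar_a in the frame of stand_3 between 0.008 and 0.013 m and value of joint pointer between 0.039 and 0.045 m))) or (angle between collar_b's own z axis and vertical below 0.08 rad and linear speed of collar_b below 0.02 m/s and horizontal distance between each of collar_a, collar_c and spares_pad below 0.085 m and ((horizontal distance between collar_b and stand_1 below 0.0125 m and z of collar_b in the frame of stand_1 between 0.008 and 0.013 m and value of joint pointer between 0.005 and 0.011 m) or (horizontal distance between collar_b and stand_2 below 0.0125 m and z of collar_b in the frame of stand_2 between 0.008 and 0.013 m and value of joint pointer between 0.022 and 0.028 m) or (horizontal distance between collar_b and stand_3 below 0.0125 m and z of collar_b in the frame of stand_3 between 0.008 and 0.013 m and value of joint pointer between 0.039 and 0.045 m))) or (angle between collar_c's own z axis and vertical below 0.08 rad and linear speed of collar_c below 0.02 m/s and horizontal distance between each of collar_a, collar_b and spares_pad below 0.085 m and ((horizontal distance between collar_c and stand_1 below 0.0125 m and z of collar_c in the frame of stand_1 between 0.008 and 0.013 m and value of joint pointer between 0.005 and 0.011 m) or (horizontal distance between collar_c and stand_2 below 0.0125 m and z of collar_c in the frame of stand_2 between 0.008 and 0.013 m and value of joint pointer between 0.022 and 0.028 m) or (horizontal distance between collar_c and stand_3 below 0.0125 m and z of collar_c in the frame of stand_3 between 0.008 and 0.013 m and value of joint pointer between 0.039 and 0.045 m))))); the robot touches nothing.
It fails at once if the gauge (mandrel or pointer) is pressed or knocked with more than 30 N (contact force between gauge and anything else above 30 N).
It fails at once if a second collar is moved by more than 20 mm (distance of each of collar_a, collar_b from where it was at the start of the episode above 0.02 m or distance of each of collar_a, collar_c from where it was at the start of the episode above 0.02 m or distance of each of collar_b, collar_c from where it was at the start of the episode above 0.02 m).
It fails at once if a bystander is moved by more than 30 mm (distance of any of tape_roll, petri_dish, beaker, jar from where it was at the start of the episode above 0.03 m).
It also fails if it takes over 59 s, if anything falls off the work surface, if the arm or the gripper's body presses on something with over 40 N, if the wrist force passes 120 N, or if a joint passes its speed limit or range.

ROBOT

A 6-joint arm with a two-finger parallel gripper is mounted at the origin on a cart in front of the work surface, level with it; the furniture and walls round the work are solid. World frame = base frame: x ahead of the robot, y to its left, z up, the work surface at z = 0. Lengths are in m, angles in rad, forces in N, time in s.
With the tool pointing down it reaches from about 0.35 to 0.975 m from the base axis. Payload 4.9 kg.
Tool frame: the origin (TCP) lies midway between the tips of the shut fingers; the grasp point (between the pads) lies 19 mm behind it (manip.grip_point_offset is the distance from the TCP to the grasp point, in m); z points along the fingers, y is the direction in which the jaws open and shut (so a half turn about z gives the same grasp; the last joint's range is limited). The gripper opens to 85 mm and grips with 20 to 120 N. Pads are 22 mm wide; open, the fingers measure 114 mm over their backs; the gripper's body (76 mm by 85 mm) begins 54 mm behind the grasp point. The pads swing forward as they close: fully open they stand 13 mm farther back than shut.
Start: joints at [-1.368, 0.053, 1.613, -0, 1.476, -0.119], TCP at [0.198, -0.593, 0.231] pointing down, gripper open.
Joint ranges: [-3.01, 3.01], [-1.01, 2.22], [0.06, 2.58], [-1.02, 4.17], [0.09, 2.62], [-3.14, 3.14]. Speed limits (rad/s): [2.57, 2.57, 3.14, 3.14, 3.14, 3.14].

INTERFACE

Orientations are given as a unit quaternion [w, x, y, z].
In Python, from plant import manip gives the robot as it stands. The module is installed in compiled form; this text tells all that it offers.
- The arm moves only by the tool send_rows, never from a script. Its argument "steps" is a list of rows, each a list of 6 numbers: the shift along the tool's x, y, z in m, then the turn, a rotation vector about the tool's x, y, z in degrees. In form: [[dx, dy, dz, wx, wy, wz], ...]. A call has 1 to 8 rows; each row shifts and turns the commanded pose from where the row before left it, along the tool's axes as they then stand; what a row does not reach is not made up. A row lasts 1/8 s, in which the tool goes at most 62.5 mm and 10.7 degrees, less where a joint would pass 70% of its speed; a pose out of reach is approached as far as the arm can. A call is refused whole if a number of a shift passes 0.0625 or a number of a turn 10.7, either way. A call with a gripper value outside its range is refused whole. "grip" is the opening, from 0 (shut) to 1 (fully open), set as the call begins (left out, the last holds). The fingers move at their own pace and stop on an object; the grip force is fixed at half the most. Time passes only in rows, so rows that do not move let the fingers close. It gives the time, the measured TCP pose, the force and the opening at its end, in the units of the state.
- manip.state(): the state, without advancing time (a new reading comes with each control period).
- manip.grab_frame(name): name is "scene" or "top"; returns the picture (400x640x3 uint8, blue, green, red); there is no depth.
- manip.get_calibration(name): a dict with "K" (3x3 intrinsics, pixels), "R" (3x3) and "t" (3): a world point X has camera coordinates R X + t. Camera axes: x right, y down, z forward; pixel columns grow to the right and rows downward; lengths in m; the calibration is good to about 2 mm. A picture is of the moment at which its call begins. get_calibration takes no time and is no camera call.
- manip.job_done(): hands the job in, once; it reports no verdict.
The state is a dict: "time": time; "joint_pos": joint angles; "joint_vel": joint speeds; "joint_efforts": joint torques, N m; "tool_pos": TCP position; "tool_rot": TCP orientation; "contact_force": force on the tool from outside, world axes, zero at the start; "ft_torque": the same for the moment, N m; "gripper_width": opening from 0.0 (shut) to 1.0 (fully open).
Only numpy, scipy, OpenCV 4.12 (cv2) and the standard library are available. Lean on these libraries where they do the work, as an engineer would, in place of code of your own. Each camera call takes 0.05 s, during which the arm holds its last target.

## Working session

There is one attempt and no reset: what is moved stays moved. The work goes in short steps, Python scripts to look and compute and a tool call to move; the robot and the scene stay as the last step left them, time stands still between calls to the robot, and variables do not carry over. Pictures are saved under pics/ and viewed, and the job is handed in when it is done.

Besides the shell and the picture viewer there is one more tool, called after "Call:" in YAML: its name, and indented under it one key for each argument. send_rows: Moves the arm, as the interface text tells. Its arguments: {"type":"object","properties":{"steps":{"type":"array"},"grip":{"type":"number"}},"required":["steps"]}

```bash
mkdir -p pics
python3 - <<'E'
from plant import manip
import cv2,numpy as np
s=manip.state();print(s)
for n in("scene","top"):
    c=manip.get_calibration(n);print(n,c)
    cv2.imwrite(f"pics/{n}0.png",manip.grab_frame(n))
print(manip.grip_point_offset)
E
```

```text
{'time': 0.0, 'joint_pos': array([-1.36800413e+00,  5.33692081e-02,  1.61432151e+00, -1.22794452e-05,
        1.47595244e+00, -1.19011627e-01]), 'joint_vel': array([-1.67829748e-03, -9.58602127e-04,  5.55624766e-06, -3.55794435e-04,
        1.85150310e-04,  1.01004469e-03]), 'joint_efforts': array([ 2.94909814e-04, -3.93674433e+01, -3.70181072e+01, -9.60674288e-05,
        7.08083229e-03, -6.81679737e-06]), 'tool_pos': array([ 0.19753797, -0.59230599,  0.23003891]), 'tool_rot': array([-1.02409541e-03,  9.87082578e-01,  1.60209032e-01, -4.90416577e-05]), 'contact_force': array([ 0.05817756, -0.72996182, -0.40122717]), 'ft_torque': array([ 0.01697493,  0.03607357, -0.04246758]), 'gripper_width': 1.0014855668328724}
scene {'K': array([[410.36972897,   0.        , 325.73642253],
       [  0.        , 410.36972897, 206.5443472 ],
       [  0.        ,   0.        ,   1.        ]]), 'R': array([[-0.89318891, -0.44924686,  0.01976954],
       [-0.23193422,  0.4225739 , -0.87614942],
       [ 0.38525329, -0.78715218, -0.48163404]]), 't': array([0.44990139, 0.17682307, 1.11116067])}
top {'K': array([[517.37991121,   0.        , 313.84289386],
       [  0.        , 517.37991121, 200.90114215],
       [  0.        ,   0.        ,   1.        ]]), 'R': array([[ 0.12912349, -0.99161895,  0.00435622],
       [-0.93865535, -0.12364109, -0.32193015],
       [ 0.31977065,  0.03747975, -0.9467534 ]]), 't': array([-0.04837079,  0.49243701,  1.58633345])}
0.0187
```

View pics/scene0.png

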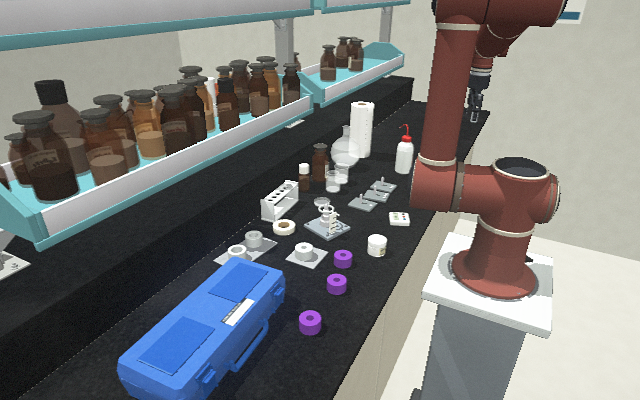

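View pics/top0.png

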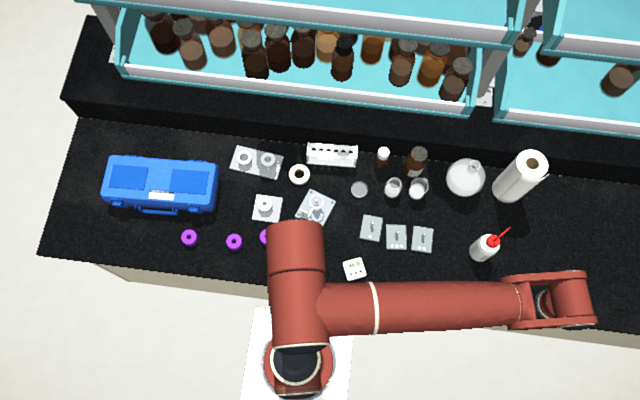

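The top view shows the start pad with its single grey collar at about (266,206), the spares pad at (257,160), the gauge at (315,206), the stands at (371,228), (396,237) and (422,239), and three purple look-alikes at (189,237), (234,241) and (264,236). I'll look closer with crops.

Run:
```python
import cv2
a=cv2.imread("pics/top0.png")
cv2.imwrite("pics/top0a.png",cv2.resize(a[140:260,225:345],None,fx=5,fy=5,interpolation=cv2.INTER_CUBIC))
cv2.imwrite("pics/top0b.png",cv2.resize(a[200:290,335:455],None,fx=6,fy=6,interpolation=cv2.INTER_CUBIC))
b=cv2.imread("pics/scene0.png")
cv2.imwrite("pics/scene0a.png",cv2.resize(b[170:290,210:410],None,fx=4,fy=4,interpolation=cv2.INTER_CUBIC))
```

```text
(no output)
```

View pics/top0a.png

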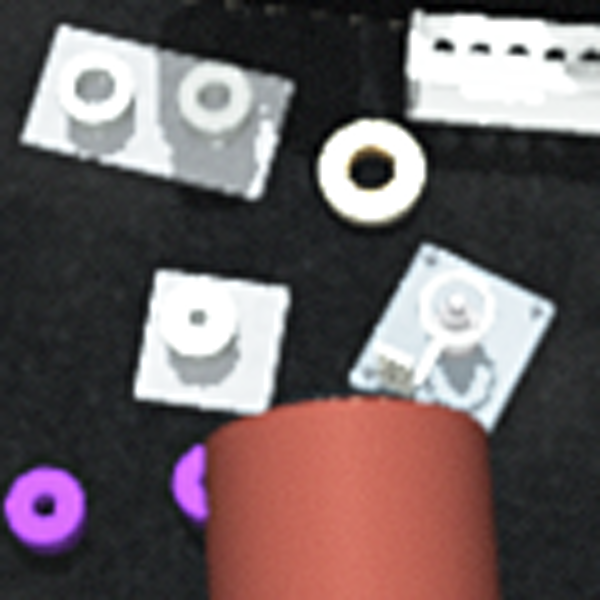

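View pics/top0b.png

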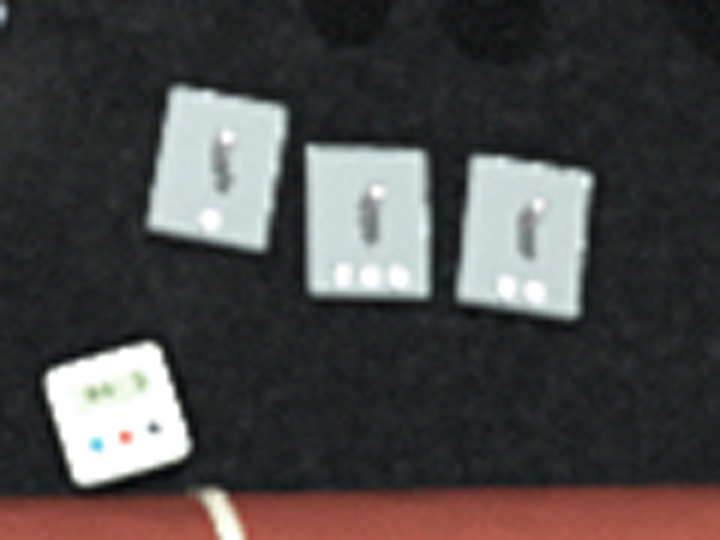

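View pics/scene0a.png

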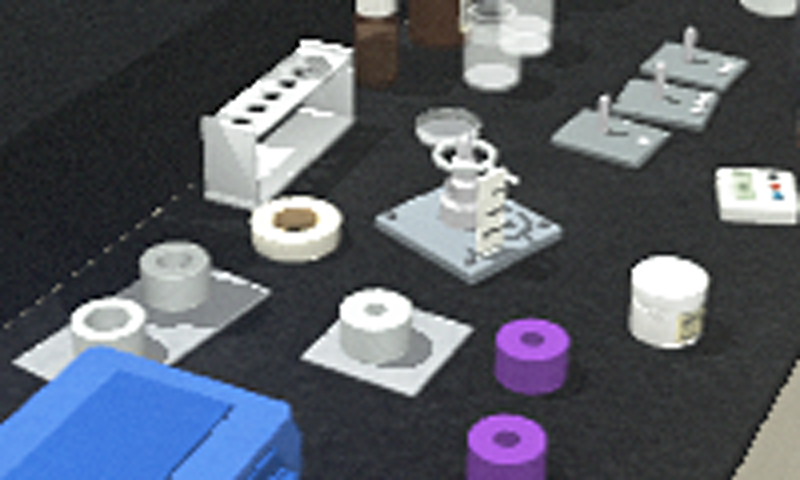

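```bash
cat > h.py <<'E'
import numpy as np,cv2
from plant import manip
def cast(n,uv,z):
    c=manip.get_calibration(n);R,t,K=c["R"],c["t"],c["K"]
    C=-R.T@t; d=R.T@np.linalg.solve(K,[uv[0],uv[1],1.]); return C+d*(z-C[2])/d[2]
def proj(n,X):
    c=manip.get_calibration(n);p=c["K"]@(c["R"]@np.asarray(X)+c["t"]);return p[:2]/p[2]
def tri(uvs):
    A=[];b=[]
    for n,uv in uvs:
        c=manip.get_calibration(n);R,t,K=c["R"],c["t"],c["K"];C=-R.T@t
        d=R.T@np.linalg.solve(K,[uv[0],uv[1],1.]);d/=np.linalg.norm(d);P=np.eye(3)-np.outer(d,d);A.append(P);b.append(P@C)
    return np.linalg.lstsq(np.vstack(A),np.hstack(b),rcond=None)[0]
def crop(img,x0,y0,x1,y1,f,name):
    cv2.imwrite(name,cv2.resize(img[y0:y1,x0:x1],None,fx=f,fy=f,interpolation=cv2.INTER_CUBIC))
def uv(X,Y,x0,y0,f): return ((X+.5)/f-.5+x0,(Y+.5)/f-.5+y0)
E
python3 - <<'E'
from h import *
a=cv2.imread("pics/top0.png");b=cv2.imread("pics/scene0.png")
for n,im,boxs,ths in(("top",a,[(250,190,290,225)],(60,120,160,190,225,245)),("scene",b,[(280,235,335,275)],(60,120,160,190,225,245))):
  for (x0,y0,x1,y1) in boxs:
    g=cv2.cvtColor(im,cv2.COLOR_BGR2GRAY)[y0:y1,x0:x1]
    for th in ths:
      m=(g>th).astype(np.uint8)
      for c in cv2.findContours(m,cv2.RETR_EXTERNAL,cv2.CHAIN_APPROX_NONE)[0]:
        if cv2.contourArea(c)>60:
          r=cv2.minAreaRect(c);e=cv2.fitEllipse(c)
          print(n,th,cv2.contourArea(c),"rect",np.round(np.array(r[0])+[x0,y0],1),np.round(r[1],1),"ell",np.round(np.array(e[0])+[x0,y0],1),np.round(e[1],1))
# from crops: start collar bore, etc
S=lambda X,Y:uv(X,Y,210,170,4)
T=lambda X,Y:uv(X,Y,225,140,5)
print("collar top T",cast("top",T(198,318),.035),"S",cast("scene",S(376,311),.035))
print("mandrel tip T",cast("top",T(456,302),.085),"S",cast("scene",S(463,138),.085))
for nm,p in(("tl",(428,243)),("tr",(555,303)),("bl",(350,385)),("br?",(490,430))): print("base T",nm,cast("top",T(*p),.012))
for nm,p in(("left",(376,217)),("front",(471,275)),("right",(561,233)),("back",(468,178))): print("base S",nm,cast("scene",S(*p),.012))
U=lambda X,Y:uv(X,Y,335,200,6)
for k,(p,q) in {1:((227,133),(603,98)),3:((378,190),(660,66)),2:((539,204),(689,32))}.items():
  print("peg",k,cast("top",U(*p),.045),cast("scene",S(*q),.045))
E
```

```text
top 60 753.5 rect [271.8 209.6] [38.6 28.6] ell [269.2 209.5] [29.1 40.6]
top 120 664.0 rect [266.9 208.1] [27.5 26.5] ell [266.8 208.1] [29.4 31.3]
top 160 650.5 rect [266.9 208.1] [27.4 26.2] ell [266.9 208.1] [29.1 31.1]
top 190 624.0 rect [267.  208.1] [27.4 25.6] ell [266.7 207.9] [28.4 30.4]
top 225 591.0 rect [266.7 207.8] [26. 25.] ell [266.6 207.9] [27.8 29.8]
top 245 203.0 rect [264.4 207.9] [21.2 24.4] ell [264.1 207.3] [21.2 27. ]
scene 60 655.5 rect [306.3 255.5] [36.8 25.1] ell [306.3 255. ] [24.2 38.2]
scene 120 611.5 rect [306.4 254.4] [37.1 23.2] ell [306.1 254.9] [23.4 37.1]
scene 160 592.5 rect [306.4 255.2] [35.  23.7] ell [306.2 254.8] [23.  36.4]
scene 190 575.5 rect [306.7 254.5] [36.6 22.5] ell [306.2 254.8] [22.6 36.2]
scene 225 119.5 rect [303.5 247. ] [17. 10.] ell [303.4 247.2] [ 9.2 16.9]
scene 245 112.0 rect [303.  247.5] [ 9. 16.] ell [303.3 247.1] [ 8.7 16.8]
collar top T [0.48081975 0.17980308 0.035     ] S [0.48003846 0.18459086 0.035     ]
mandrel tip T [0.49724133 0.00998962 0.085     ] S [0.49952228 0.01450439 0.085     ]
base T tl [0.5615713  0.03686607 0.012     ]
base T tr [ 0.53007955 -0.05359706  0.012     ]
base T bl [0.4549002  0.07514243 0.012     ]
base T br? [ 0.43614161 -0.02118485  0.012     ]
base S left [0.56021661 0.04260714 0.012     ]
base S front [0.45769199 0.08118166 0.012     ]
base S right [ 0.42272734 -0.00505394  0.012     ]
base S back [ 0.524348   -0.04699909  0.012     ]
peg 1 [ 0.4607055  -0.18088296  0.045     ] [ 0.45937095 -0.17349251  0.045     ]
peg 3 [ 0.43941398 -0.26465128  0.045     ] [ 0.43881282 -0.25623891  0.045     ]
peg 2 [ 0.44292682 -0.35130676  0.045     ] [ 0.4408753 -0.3374796  0.045    ]
```

```bash
cat >> h.py <<'E'
from scipy.spatial.transform import Rotation as Ro
def pose():
    s=manip.state();q=s["tool_rot"];return s["tool_pos"],Ro.from_quat([q[1],q[2],q[3],q[0]]).as_matrix(),s
def plan(wps,p=None,R=None):
    """wps: (x,y,z,yaw_deg or None,nrows); prints rows. tool x yaw, tool z down"""
    p0,R0,_=pose(); p=p0 if p is None else np.array(p); R=R0 if R is None else R
    for x,y,z,yaw,n in wps:
        T=np.array([x,y,z])
        if yaw is None: rv=np.zeros(3)
        else:
            a=np.radians(yaw);Rt=np.array([[np.cos(a),np.sin(a),0],[np.sin(a),-np.cos(a),0],[0,0,-1.]])
            rv=Ro.from_matrix(R.T@Rt).as_rotvec(degrees=True)
        dR=Ro.from_rotvec(np.round(rv/n,2),degrees=True).as_matrix()
        st=(T-p)/n
        for k in range(n):
            row=list(np.round(R.T@st,4))+list(np.round(rv/n,2));print([float(v) for v in row],",")
            p=p+R@np.array(row[:3]);R=R@dR
    print("end",np.round(p,4),"yaw",round(float(np.degrees(np.arctan2(R[1,0],R[0,0]))),2))
def info():
    p,R,s=pose();print("t",round(s["time"],2),"tcp",np.round(p,4),"yaw",round(float(np.degrees(np.arctan2(R[1,0],R[0,0]))),2),"tilt",np.round(R[:,2],4),"F",np.round(s["contact_force"],2),"w",round(s["gripper_width"],3),"j",np.round(s["joint_pos"],2))
E
python3 -c "
from h import *
plan([(.42,-.25,.2,-1.6,8),(.478,.18,.13,-20,8)])"
```

```text
[0.0399, -0.0318, 0.0038, -0.01, 0.0, 2.5] ,
[0.0385, -0.0335, 0.0038, -0.01, 0.0, 2.5] ,
[0.037, -0.0352, 0.0038, -0.01, 0.0, 2.5] ,
[0.0354, -0.0367, 0.0038, -0.01, 0.0, 2.5] ,
[0.0338, -0.0382, 0.0038, -0.01, 0.0, 2.5] ,
[0.0321, -0.0397, 0.0038, -0.01, 0.0, 2.5] ,
[0.0303, -0.041, 0.0038, -0.01, 0.0, 2.5] ,
[0.0285, -0.0423, 0.0038, -0.01, 0.0, 2.5] ,
[0.0058, -0.0539, 0.0088, -0.0, 0.0, 2.3] ,
[0.0036, -0.0541, 0.0088, -0.0, 0.0, 2.3] ,
[0.0014, -0.0542, 0.0088, -0.0, 0.0, 2.3] ,
[-0.0007, -0.0542, 0.0088, -0.0, 0.0, 2.3] ,
[-0.0029, -0.0542, 0.0088, -0.0, 0.0, 2.3] ,
[-0.0051, -0.054, 0.0088, -0.0, 0.0, 2.3] ,
[-0.0072, -0.0538, 0.0088, -0.0, 0.0, 2.3] ,
[-0.0094, -0.0534, 0.0088, -0.0, 0.0, 2.3] ,
end [0.478  0.1799 0.1299] yaw -19.96
```

Things that could be taken for the target, in top-view pixels:
- **Lone grey collar:** (266,204), on the square pad.
- **Spares:** (244,157) and (268,159).
- **Purple look-alikes:** (189,237), (234,241) and (264,236).
- **Tape roll:** (299,174).
- **White jar:** scene (376,245).

I choose the grey collar alone on the square pad at (266,204). The close crop confirms it, and its bore looks small.

Call:
send_rows:
  steps:
    - [0.04, -0.032, 0.004, 0, 0, 2.5]
    - [0.0385, -0.0335, 0.004, 0, 0, 2.5]
    - [0.037, -0.035, 0.004, 0, 0, 2.5]
    - [0.0355, -0.0365, 0.004, 0, 0, 2.5]
    - [0.034, -0.038, 0.004, 0, 0, 2.5]
    - [0.032, -0.0395, 0.004, 0, 0, 2.5]
    - [0.0305, -0.041, 0.004, 0, 0, 2.5]
    - [0.0285, -0.0425, 0.004, 0, 0, 2.5]
  grip: 1

```text
time: 1.1
tool_pos: [0.4211, -0.2494, 0.1988]
tool_rot: [-0.0, 1.0, -0.014, -0.0]
contact_force: [0.5, 0.3, -0.0]
gripper_width: 1.001
```

Call:
send_rows:
  steps:
    - [0.006, -0.054, 0.009, 0, 0, 2.3]
    - [0.0035, -0.054, 0.009, 0, 0, 2.3]
    - [0.0015, -0.054, 0.009, 0, 0, 2.3]
    - [-0.0005, -0.054, 0.009, 0, 0, 2.3]
    - [-0.003, -0.054, 0.009, 0, 0, 2.3]
    - [-0.005, -0.054, 0.009, 0, 0, 2.3]
    - [-0.007, -0.054, 0.009, 0, 0, 2.3]
    - [-0.0095, -0.0535, 0.009, 0, 0, 2.3]

```text
time: 2.1
tool_pos: [0.479, 0.1804, 0.1268]
tool_rot: [0.0, 0.985, -0.174, 0.0]
contact_force: [0.6, 0.3, -0.7]
gripper_width: 0.997
```

Run:
```python
from h import *
info()
a=manip.grab_frame("top");b=manip.grab_frame("scene")
cv2.imwrite("pics/top1.png",a);cv2.imwrite("pics/scene1.png",b)
crop(b,230,150,390,270,5,"pics/s1c.png");crop(a,225,140,345,260,5,"pics/t1c.png");info()
print(proj("scene",pose()[0]))
```

```text
t 2.1 tcp [0.479  0.1804 0.1268] yaw -20.02 tilt [-0.e+00 -2.e-04 -1.e+00] F [ 0.63  0.31 -0.72] w 0.997 j [ 0.21 -0.13  1.97 -0.    1.3   2.14]
t 2.2 tcp [0.478  0.1824 0.1257] yaw -19.67 tilt [-2.8e-03  8.0e-04 -1.0e+00] F [ 0.45 -0.45  1.44] w 0.997 j [ 0.22 -0.13  1.97  0.    1.3   2.13]
[304.47917672 218.92234237]
```

View pics/s1c.png

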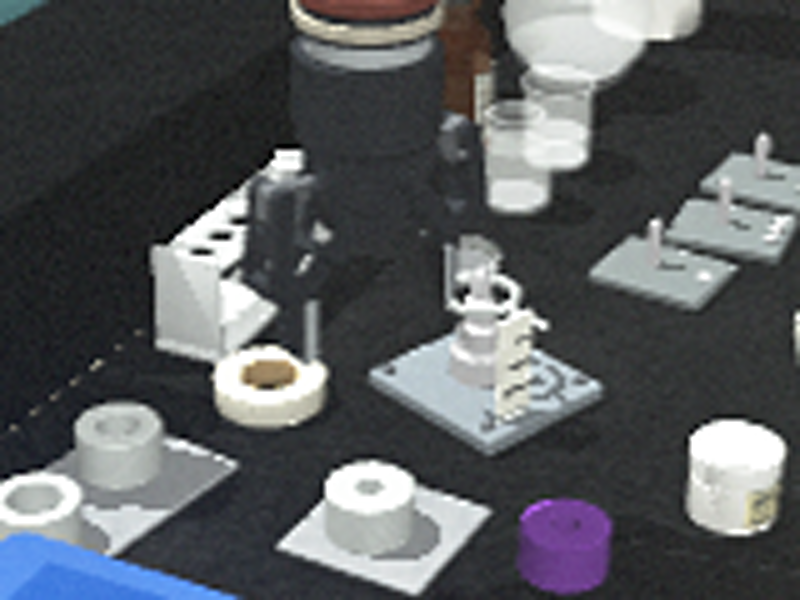

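View pics/t1c.png

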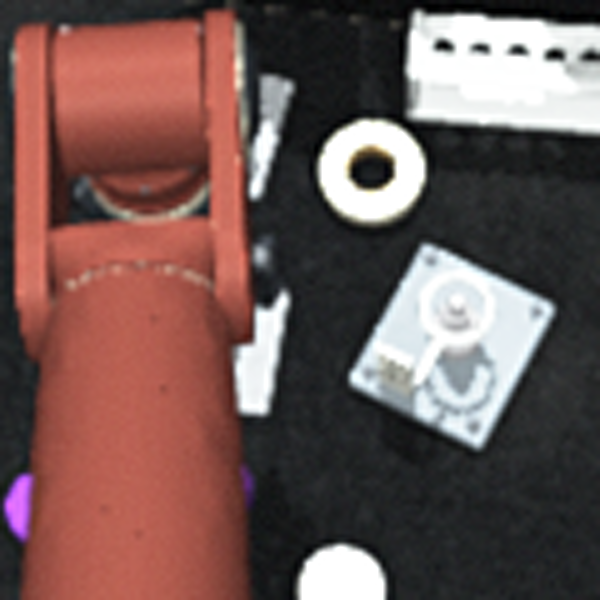

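Run:
```python
from h import *
info()
plan([(.4805,.182,.05,-20,3),(.4805,.182,.006,None,2)])
# gauge base
a=cv2.imread("pics/top1.png");g=cv2.cvtColor(a,cv2.COLOR_BGR2GRAY)
x0,y0,x1,y1=290,182,342,235
m=(g[y0:y1,x0:x1]>80).astype(np.uint8)
c=max(cv2.findContours(m,cv2.RETR_EXTERNAL,cv2.CHAIN_APPROX_NONE)[0],key=cv2.contourArea)
hull=cv2.convexHull(c)[:,0,:].astype(float)+[x0,y0]
W=np.array([cast("top",p,.012)[:2] for p in hull])
r=cv2.minAreaRect((W*1000).astype(np.float32));print("base",r)
for p in ((428,243),(555,303),(350,385),(483,451)): print(cast("top",uv(*p,225,140,5),.012))
print("tip",cast("top",uv(456,302,225,140,5),.085))
print(proj("scene",[.478,.1824,.139]))
```

```text
t 2.2 tcp [0.478  0.1824 0.1257] yaw -19.67 tilt [-2.8e-03  8.0e-04 -1.0e+00] F [ 0.45 -0.45  1.44] w 0.997 j [ 0.22 -0.13  1.97  0.    1.3   2.13]
[0.0009, -0.0002, 0.0252, 0.0, 0.06, 0.11] ,
[0.0009, -0.0002, 0.0252, 0.0, 0.06, 0.11] ,
[0.0008, -0.0002, 0.0252, 0.0, 0.06, 0.11] ,
[0.0, 0.0001, 0.022, 0.0, 0.0, 0.0] ,
[0.0, 0.0001, 0.022, 0.0, 0.0, 0.0] ,
end [0.4805 0.1819 0.0061] yaw -20.0
base ((492.43194580078125, 11.406044006347656), (102.97798156738281, 115.31781768798828), 70.02791595458984)
[0.5615713  0.03686607 0.012     ]
[ 0.53007955 -0.05359706  0.012     ]
[0.4549002  0.07514243 0.012     ]
[ 0.42122991 -0.01838349  0.012     ]
tip [0.49724133 0.00998962 0.085     ]
[304.46204114 214.5835747 ]
```

The gauge base fits yaw -20°. The scene shows the open fingers straddling the collar's column at about (305,217). Next I descend and close.

Call:
send_rows:
  steps:
    - [0.001, 0, 0.025, 0, 0, 0]
    - [0.001, 0, 0.025, 0, 0, 0]
    - [0.001, 0, 0.025, 0, 0, 0]
    - [0, 0, 0.022, 0, 0, 0]
    - [0, 0, 0.022, 0, 0, 0]
    - [0, 0, 0, 0, 0, 0]

```text
time: 2.95
tool_pos: [0.48, 0.1765, 0.0062]
tool_rot: [0.001, 0.985, -0.174, -0.002]
contact_force: [-0.8, 0.4, 0.1]
gripper_width: 0.999
```

Call:
send_rows:
  steps:
    - [0, 0, 0, 0, 0, 0]
    - [0, 0, 0, 0, 0, 0]
    - [0, 0, 0, 0, 0, 0]
    - [0, 0, 0, 0, 0, 0]
    - [0, 0, 0, 0, 0, 0]
  grip: 0.45

```text
time: 3.58
tool_pos: [0.4836, 0.1779, 0.0102]
tool_rot: [-0.001, 0.985, -0.173, 0.002]
contact_force: [-0.9, -0.0, 5.4]
gripper_width: 0.559
```

Run:
```python
from h import *
info()
b=manip.grab_frame("scene");a=manip.grab_frame("top")
cv2.imwrite("pics/scene2.png",b);cv2.imwrite("pics/top2.png",a)
crop(b,250,190,350,265,8,"pics/s2c.png")
```

```text
t 3.58 tcp [0.4836 0.1779 0.0102] yaw -19.95 tilt [ 3.2e-03  5.0e-04 -1.0e+00] F [-0.9  -0.03  5.45] w 0.559 j [ 0.21  0.04  2.02 -0.    1.07  2.13]
```

View pics/s2c.png

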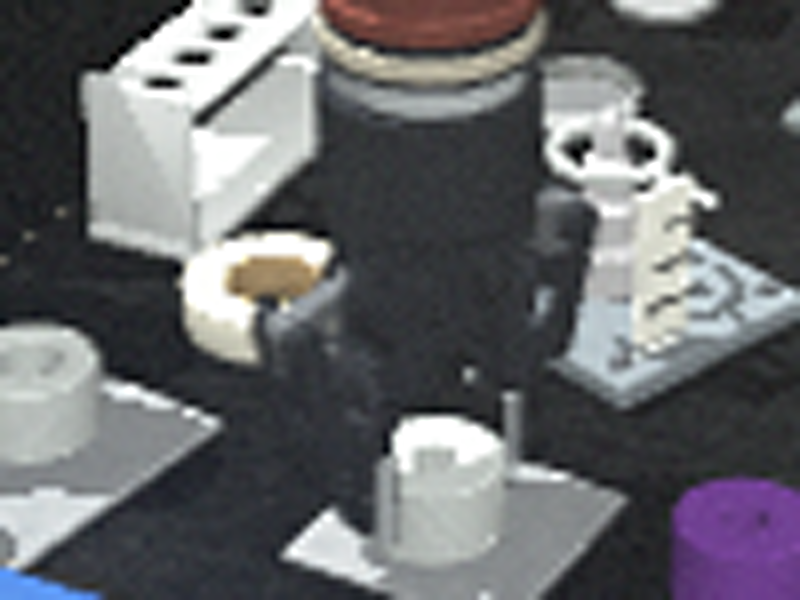

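Call:
send_rows:
  steps:
    - [0, 0, 0, 0, 0, 0]
    - [0, 0, 0, 0, 0, 0]

```text
time: 3.92
tool_pos: [0.4836, 0.1779, 0.0102]
tool_rot: [-0.001, 0.985, -0.173, 0.002]
contact_force: [-0.9, -0.4, 7.4]
gripper_width: 0.561
```

Call:
send_rows:
  steps:
    - [0, 0, 0, 0, 0, 0]
    - [0, 0, 0, 0, 0, 0]
    - [0, 0, 0, 0, 0, 0]
  grip: 1

```text
time: 4.3
tool_pos: [0.4817, 0.1775, 0.008]
tool_rot: [0.0, 0.985, -0.173, -0.0]
contact_force: [-1.1, -0.8, 0.7]
gripper_width: 0.998
```

Run:
```python
from h import *
info()
```

```text
t 4.3 tcp [0.4817 0.1775 0.008 ] yaw -19.96 tilt [-7.e-04 -1.e-04 -1.e+00] F [-1.12 -0.76  0.7 ] w 0.998 j [0.21 0.04 2.03 0.   1.07 2.13]
```

Call:
send_rows:
  steps:
    - [0, 0, 0, 0, 0, -10]
    - [0, 0, 0, 0, 0, -10]
    - [0, 0, 0, 0, 0, -10]
    - [0, 0, 0, 0, 0, -10]
    - [0, 0, 0, 0, 0, -10]
    - [0, 0, 0, 0, 0, -10]
    - [0, 0, 0, 0, 0, -10]
    - [0, 0, 0, 0, 0, -10]

```text
time: 5.3
tool_pos: [0.4818, 0.1775, 0.008]
tool_rot: [-0.0, 0.864, 0.503, -0.0]
contact_force: [-0.6, -0.3, 0.6]
gripper_width: 1.003
```

Call:
send_rows:
  steps:
    - [0, 0, 0, 0, 0, -10]
    - [0, 0, 0, 0, 0, 0]

```text
time: 5.55
tool_pos: [0.4818, 0.1775, 0.0081]
tool_rot: [-0.0, 0.82, 0.573, -0.0]
contact_force: [-0.0, 0.8, -0.3]
gripper_width: 1.0
```

Call:
send_rows:
  steps:
    - [0, 0, 0, 0, 0, 0]
    - [0, 0, 0, 0, 0, 0]
    - [0, 0, 0, 0, 0, 0]
    - [0, 0, 0, 0, 0, 0]
    - [0, 0, 0, 0, 0, 0]
  grip: 0.45

```text
time: 6.18
tool_pos: [0.4825, 0.1777, 0.0088]
tool_rot: [0.0, 0.819, 0.574, 0.0]
contact_force: [1.1, -0.0, 2.3]
gripper_width: 0.564
```

Run:
```python
from h import *
info()
b=manip.grab_frame("scene");cv2.imwrite("pics/scene3.png",b)
crop(b,250,190,350,265,8,"pics/s3c.png")
```

```text
t 6.17 tcp [0.4825 0.1777 0.0088] yaw 70.02 tilt [ 9.e-04  3.e-04 -1.e+00] F [ 1.07 -0.03  2.34] w 0.564 j [0.21 0.04 2.03 0.   1.07 0.56]
```

View pics/s3c.png

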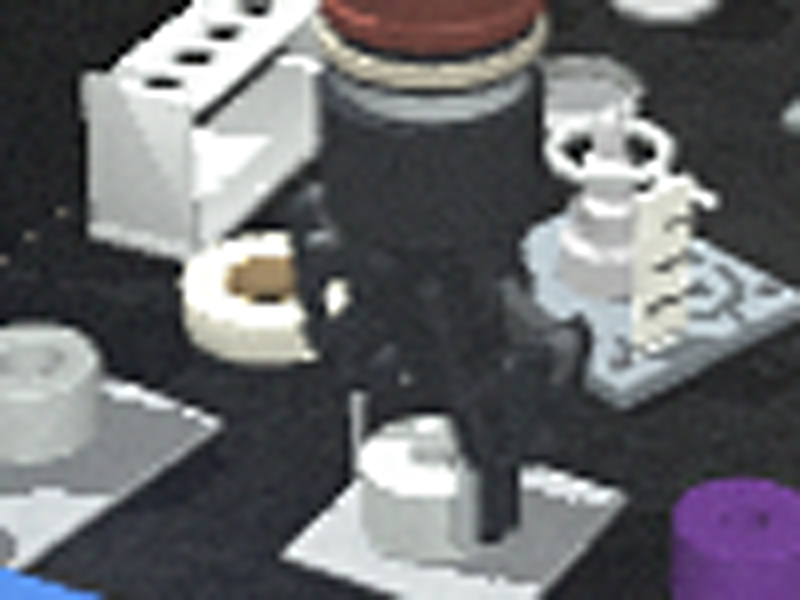

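Run:
```python
from h import *
info()
plan([(.4825,.1777,.115,70,2),(.4975,.0105,.118,-20,9)])
```

```text
t 6.22 tcp [0.4825 0.1777 0.0087] yaw 70.02 tilt [ 9.e-04  3.e-04 -1.e+00] F [ 0.89 -0.17  3.51] w 0.565 j [0.21 0.04 2.03 0.   1.07 0.56]
[0.0, 0.0, -0.0531, 0.02, -0.02, 0.01] ,
[0.0, 0.0, -0.0531, 0.02, -0.02, 0.01] ,
[-0.0169, 0.0079, -0.0003, 0.0, 0.0, 10.0] ,
[-0.0152, 0.0107, -0.0003, 0.0, 0.0, 10.0] ,
[-0.0132, 0.0132, -0.0003, 0.0, 0.0, 10.0] ,
[-0.0107, 0.0153, -0.0003, 0.0, 0.0, 10.0] ,
[-0.0078, 0.0169, -0.0003, 0.0, 0.0, 10.0] ,
[-0.0048, 0.018, -0.0003, 0.0, 0.0, 10.0] ,
[-0.0016, 0.0186, -0.0003, 0.0, 0.0, 10.0] ,
[0.0017, 0.0186, -0.0003, 0.0, 0.0, 10.0] ,
[0.0049, 0.018, -0.0003, 0.0, 0.0, 10.0] ,
end [0.4974 0.0105 0.1177] yaw -20.0
```

Call:
send_rows:
  steps:
    - [0, 0, -0.053, 0, 0, 0]
    - [0, 0, -0.055, 0, 0, 0]
    - [-0.017, 0.008, 0, 0, 0, 10]
    - [-0.015, 0.0105, 0, 0, 0, 10]
    - [-0.013, 0.013, 0, 0, 0, 10]
    - [-0.0105, 0.015, 0, 0, 0, 10]
    - [-0.008, 0.017, 0, 0, 0, 10]
    - [-0.005, 0.018, 0, 0, 0, 10]
  grip: 0.3

```text
time: 7.22
tool_pos: [0.4906, 0.0661, 0.115]
tool_rot: [-0.0, 0.996, 0.085, -0.001]
contact_force: [0.7, 0.0, -1.4]
gripper_width: 0.563
```

Call:
send_rows:
  steps:
    - [-0.0015, 0.0185, 0, 0, 0, 10]
    - [0.0015, 0.0185, 0, 0, 0, 10]
    - [0.005, 0.018, 0, 0, 0, 10]
    - [0, 0, 0, 0, 0, 0]
    - [0, 0, 0, 0, 0, 0]

```text
time: 7.85
tool_pos: [0.4961, 0.0116, 0.1156]
tool_rot: [-0.0, 0.985, -0.172, -0.001]
contact_force: [0.2, -0.0, -1.5]
gripper_width: 0.564
```

Run:
```python
from h import *
info()
b=manip.grab_frame("scene");cv2.imwrite("pics/scene4.png",b)
crop(b,280,160,360,220,10,"pics/s4c.png")
```

```text
t 7.85 tcp [0.4961 0.0116 0.1156] yaw -19.84 tilt [-1.4e-03  5.0e-04 -1.0e+00] F [ 0.23 -0.   -1.52] w 0.564 j [-0.13 -0.16  2.01  0.    1.29  1.79]
```

View pics/s4c.png

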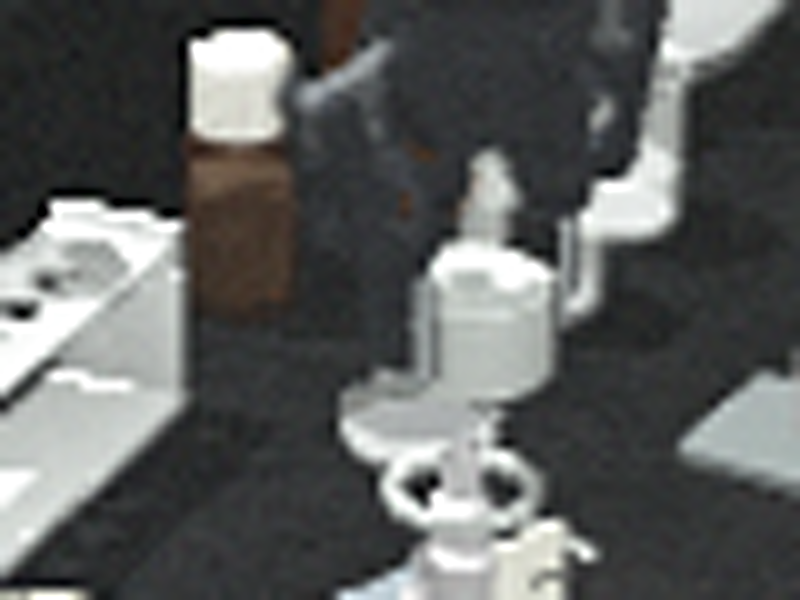

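Run:
```python
from h import *
b=cv2.imread("pics/scene4.png");g=cv2.cvtColor(b,cv2.COLOR_BGR2GRAY)
print("cols 318..340")
for v in range(182,216): print(v,g[v,312:342])
p=np.array([.4961,.0116,.1156])
def circ(c,r,z): 
    a=np.linspace(0,2*np.pi,180);P=np.array([proj("scene",[c[0]+r*np.cos(t),c[1]+r*np.sin(t),z]) for t in a]);return P
for nm,c,r,z in(("colbot",p,.025,.1115),("coltop",p,.025,.1415),("ringtop",(.4975,.0105),.024,.074),("ringtop5",(.4975,.0105),.024,.069),("ringbot",(.4975,.0105),.024,.068)):
    P=circ(c,r,z);print(nm,np.round(P.min(0),2),np.round(P.max(0),2),P.mean(0))
print("tip",proj("scene",[.4975,.0105,.085]))
```

```text
cols 318..340
182 [ 61  59  51  51  55  50  61  66  63  66  54  49  50  64 149 167 175 178
 134  64  46  49  41  65 162 133 232 239 234 238]
183 [ 57  50  52  48  51  53  51  53  66  58  55  46  36  54 144 163 167 175
 129  62  43  51  43  35 151 122 202 210 181 177]
184 [ 54  55  49  50  52  55  57  50  49  59  46  41 136 182 228 234 215 211
 115  40  38  43  45  42 153  99 157 155 102  84]
185 [ 40  42  56  45  56  55  52  55  51  49  43  93 255 255 255 255 255 255
 255 253 149  54  33  33 148 102 164 150  79  47]
186 [ 42  45  41  46  52  52  55  48  51  43  41 229 255 255 255 255 255 255
 255 255 255 255 148  61 149  97 166 153  82  47]
187 [ 41  39  41  45  49  52  49  47  48  59  98 228 239 203 194 186 195 243
 255 255 255 255 255 174 148 107 187 159  77  42]
188 [ 39  40  37  38  53  48  50  49  48 102 149 165 222 193 182 181 183 223
 255 255 228 196 207 122 146 103 208 158  68  42]
189 [ 40  44  45  42  48  56  52  52  52 101 147 135 185 203 197 192 201 194
 195 200 194 191 206 120 141 170 215 160  69  35]
190 [ 41  39  41  47  54  53  49  45  46 107 152 140 187 198 196 191 1
[... 2902 characters left out ...]
4 174 172 180 183 166 106
  47 103 228 243 218 220 180 106  55  50  48  51]
214 [ 58  55  56  51  57  51  50  48  45  75 143 202 184 171 174 177 166 216
 254 246 224 218 216 222 199 220 182  88  56  52]
215 [ 55  51  53  48  50  51  53  49  38 147 170 255 252 231 205 209 208 208
 220 214 216 219 219 219 128 107 253 157  60  57]
colbot [318.71 192.53] [335.26 200.15] [326.94766693 196.29449376]
coltop [318.83 183.72] [335.58 191.11] [327.16065594 187.3677932 ]
ringtop [318.66 203.17] [334.3  210.72] [326.44234349 206.90395275]
ringtop5 [318.64 204.58] [334.25 212.16] [326.40883316 208.32861206]
ringbot [318.64 204.86] [334.24 212.45] [326.40214645 208.61289124]
tip [326.55584937 203.72919563]
```

Call:
send_rows:
  steps:
    - [0.001, 0.0005, 0.01, 0, 0, 0]
    - [0, 0, 0.008, 0, 0, 0]
    - [0, 0, 0.004, 0, 0, 0]
    - [0, 0, 0.004, 0, 0, 0]
    - [0, 0, 0, 0, 0, 0]

```text
time: 8.52
tool_pos: [0.4973, 0.0104, 0.0899]
tool_rot: [0.0, 0.985, -0.173, -0.0]
contact_force: [0.6, -0.1, -1.5]
gripper_width: 0.564
```

Run:
```python
from h import *
info()
```

```text
t 8.53 tcp [0.4973 0.0104 0.0899] yaw -19.96 tilt [-7.e-04  1.e-04 -1.e+00] F [ 0.56 -0.13 -1.46] w 0.564 j [-0.13 -0.12  2.03  0.    1.23  1.79]
```

Call:
send_rows:
  steps:
    - [0, 0, 0.003, 0, 0, 0]
    - [0, 0, 0.002, 0, 0, 0]
    - [0, 0, 0, 0, 0, 0]

```text
time: 8.9
tool_pos: [0.4974, 0.0103, 0.0852]
tool_rot: [-0.0, 0.985, -0.173, -0.0]
contact_force: [0.1, 0.4, -1.3]
gripper_width: 0.563
```

Call:
send_rows:
  steps:
    - [0, 0, 0.002, 0, 0, 0]
    - [0, 0, 0.002, 0, 0, 0]
    - [0, 0, 0, 0, 0, 0]

```text
time: 9.28
tool_pos: [0.4973, 0.0104, 0.081]
tool_rot: [0.0, 0.985, -0.173, -0.0]
contact_force: [-0.2, 0.6, -2.6]
gripper_width: 0.566
```

Run:
```python
from h import *
info()
```

```text
t 9.28 tcp [0.4973 0.0104 0.081 ] yaw -19.96 tilt [-5.e-04  1.e-04 -1.e+00] F [-0.21  0.65 -2.59] w 0.566 j [-0.13 -0.11  2.04 -0.    1.22  1.79]
```

The tip is inside the bore with no lateral load. Next I feel for both sides along tool x and then tool y.

Call:
send_rows:
  steps:
    - [0.0015, 0, 0, 0, 0, 0]
    - [0.0015, 0, 0, 0, 0, 0]
    - [0, 0, 0, 0, 0, 0]

```text
time: 9.65
tool_pos: [0.5005, 0.0092, 0.0814]
tool_rot: [0.0, 0.985, -0.173, 0.0]
contact_force: [-0.2, 1.1, -1.4]
gripper_width: 0.564
```

Call:
send_rows:
  steps:
    - [-0.002, 0, 0, 0, 0, 0]
    - [-0.002, 0, 0, 0, 0, 0]
    - [-0.002, 0, 0, 0, 0, 0]
    - [0, 0, 0, 0, 0, 0]

```text
time: 10.15
tool_pos: [0.4961, 0.0108, 0.0818]
tool_rot: [0.0, 0.985, -0.173, 0.002]
contact_force: [5.5, -1.7, -4.7]
gripper_width: 0.565
```

Call:
send_rows:
  steps:
    - [0.0015, 0.0015, 0, 0, 0, 0]
    - [0.0015, 0.0015, 0, 0, 0, 0]
    - [0, 0, 0, 0, 0, 0]

```text
time: 10.52
tool_pos: [0.4968, 0.0081, 0.0816]
tool_rot: [-0.001, 0.985, -0.173, 0.0]
contact_force: [2.7, 5.0, -0.8]
gripper_width: 0.565
```

Call:
send_rows:
  steps:
    - [0, -0.002, 0, 0, 0, 0]
    - [0, -0.002, 0, 0, 0, 0]
    - [0, -0.002, 0, 0, 0, 0]
    - [0, 0, 0, 0, 0, 0]

```text
time: 11.02
tool_pos: [0.498, 0.0123, 0.0809]
tool_rot: [0.001, 0.985, -0.173, -0.001]
contact_force: [-0.7, -5.6, -2.5]
gripper_width: 0.569
```

Call:
send_rows:
  steps:
    - [0.0015, 0.003, 0, 0, 0, 0]
    - [0, 0, 0.002, 0, 0, 0]
    - [0, 0, 0.002, 0, 0, 0]
    - [0, 0, 0, 0, 0, 0]

```text
time: 11.52
tool_pos: [0.4987, 0.01, 0.077]
tool_rot: [-0.0, 0.985, -0.173, -0.0]
contact_force: [0.2, 0.0, -1.3]
gripper_width: 0.565
```

Call:
send_rows:
  steps:
    - [0, 0, 0.0015, 0, 0, 0]
    - [0, 0, 0.0015, 0, 0, 0]
    - [0, 0, 0, 0, 0, 0]

```text
time: 11.9
tool_pos: [0.499, 0.0099, 0.0745]
tool_rot: [-0.0, 0.985, -0.173, 0.0]
contact_force: [-0.3, 1.5, -1.2]
gripper_width: 0.566
```

Run:
```python
from h import *
info()
b=manip.grab_frame("scene");cv2.imwrite("pics/scene5.png",b)
crop(b,280,160,360,220,10,"pics/s5c.png")
```

```text
t 11.9 tcp [0.499  0.0099 0.0745] yaw -19.96 tilt [ 1.e-04  1.e-04 -1.e+00] F [-0.26  1.45 -1.17] w 0.566 j [-0.13 -0.1   2.04  0.    1.2   1.79]
```

View pics/s5c.png

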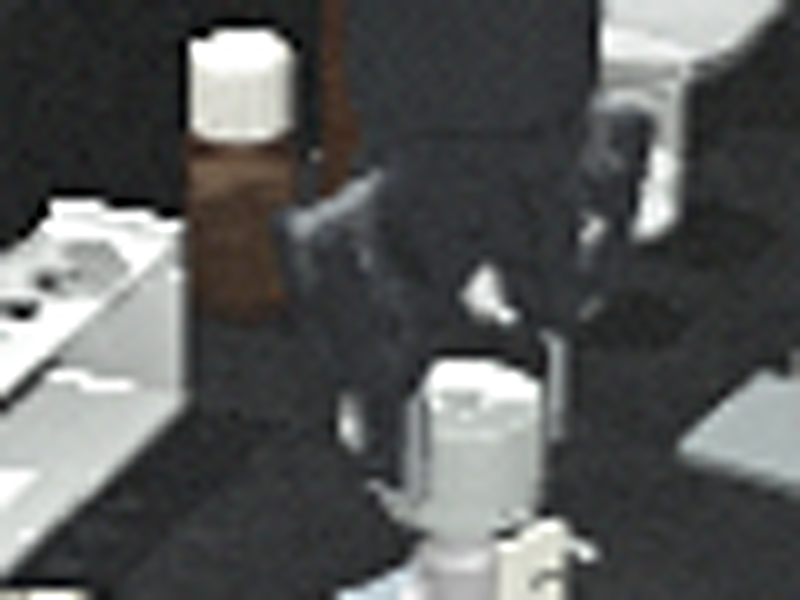

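The collar is on the mandrel just above the pointer ring (about (326,211)) and looks level. I continue slowly.

Call:
send_rows:
  steps:
    - [0, 0, 0.001, 0, 0, 0]
    - [0, 0, 0.001, 0, 0, 0]
    - [0, 0, 0, 0, 0, 0]

```text
time: 12.32
tool_pos: [0.499, 0.0099, 0.0725]
tool_rot: [-0.0, 0.985, -0.173, 0.0]
contact_force: [-1.6, 1.0, 2.8]
gripper_width: 0.567
```

Call:
send_rows:
  steps:
    - [0, 0, 0.001, 0, 0, 0]
    - [0, 0, 0.001, 0, 0, 0]
    - [0, 0, 0, 0, 0, 0]

```text
time: 12.7
tool_pos: [0.499, 0.0099, 0.0702]
tool_rot: [-0.0, 0.985, -0.173, 0.0]
contact_force: [-1.1, 0.3, 1.8]
gripper_width: 0.565
```

Call:
send_rows:
  steps:
    - [0, 0, 0.001, 0, 0, 0]
    - [0, 0, 0, 0, 0, 0]

```text
time: 12.95
tool_pos: [0.4991, 0.0098, 0.0695]
tool_rot: [-0.0, 0.985, -0.173, 0.0]
contact_force: [-0.8, 1.6, 3.3]
gripper_width: 0.564
```

Call:
send_rows:
  steps:
    - [0, 0, 0.001, 0, 0, 0]
    - [0, 0, 0, 0, 0, 0]

```text
time: 13.2
tool_pos: [0.4992, 0.0098, 0.0693]
tool_rot: [0.0, 0.985, -0.173, 0.0]
contact_force: [-3.9, 1.7, 8.0]
gripper_width: 0.567
```

Call:
send_rows:
  steps:
    - [0, 0, 0.001, 0, 0, 0]
    - [0, 0, 0, 0, 0, 0]

```text
time: 13.45
tool_pos: [0.4993, 0.0098, 0.0692]
tool_rot: [0.0, 0.985, -0.173, -0.0]
contact_force: [-6.6, 1.8, 13.7]
gripper_width: 0.567
```

It stopped hard at the one-dot height. The side force shows the collar sits slightly too far +x, so I ease back that way and hold a light press.

Call:
send_rows:
  steps:
    - [-0.001, 0, -0.0005, 0, 0, 0]
    - [-0.0005, 0, 0, 0, 0, 0]
    - [0, 0, 0, 0, 0, 0]

```text
time: 13.82
tool_pos: [0.499, 0.0099, 0.0692]
tool_rot: [0.0, 0.985, -0.173, 0.002]
contact_force: [0.4, 0.1, 6.3]
gripper_width: 0.564
```

Run:
```python
from h import *
info()
b=manip.grab_frame("scene");cv2.imwrite("pics/scene6.png",b)
crop(b,290,165,370,225,10,"pics/s6c.png");info()
```

```text
t 13.82 tcp [0.499  0.0099 0.0692] yaw -19.96 tilt [ 0.0037 -0.0012 -1.    ] F [0.4  0.06 6.31] w 0.564 j [-0.13 -0.09  2.04 -0.    1.19  1.79]
t 13.88 tcp [0.499  0.0099 0.0692] yaw -19.96 tilt [ 0.0036 -0.0011 -1.    ] F [-0.44  0.79  6.72] w 0.563 j [-0.13 -0.09  2.04 -0.    1.19  1.79]
```

View pics/s6c.png

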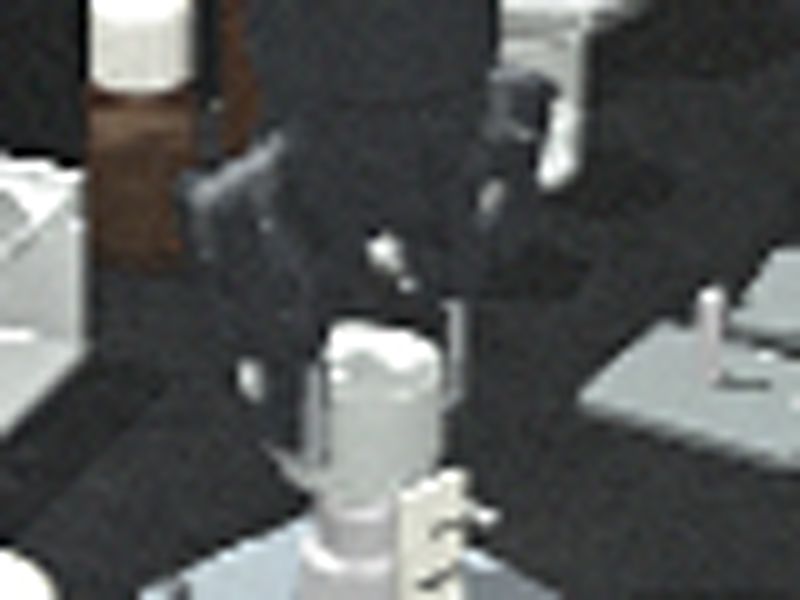

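The collar is seated at the top mark, level, with the tab at about (338,216). Side force is near zero. Now a press of about 12 N.

Call:
send_rows:
  steps:
    - [0, 0, 0.001, 0, 0, 0]
    - [0, 0, 0, 0, 0, 0]
    - [0, 0, 0, 0, 0, 0]
    - [0, 0, 0, 0, 0, 0]

```text
time: 14.38
tool_pos: [0.4992, 0.0098, 0.0691]
tool_rot: [0.0, 0.985, -0.173, 0.002]
contact_force: [-3.1, 0.5, 11.1]
gripper_width: 0.571
```

Run:
```python
from h import *
info()
```

```text
t 14.38 tcp [0.4992 0.0098 0.0691] yaw -19.95 tilt [ 0.0034 -0.0012 -1.    ] F [-3.13  0.55 11.14] w 0.571 j [-0.13 -0.09  2.04 -0.    1.19  1.79]
```

Run:
```python
from h import *
plan([(.4988,.0098,.0985,None,3),(.4988,.0098,.125,None,1),(.4615,-.18,.125,-90,7)])
```

```text
[-0.0001, 0.0001, -0.0098, 0.0, 0.0, 0.0] ,
[-0.0001, 0.0001, -0.0098, 0.0, 0.0, 0.0] ,
[-0.0001, 0.0001, -0.0098, 0.0, 0.0, 0.0] ,
[0.0002, -0.0002, -0.0265, 0.0, 0.0, 0.0] ,
[0.0042, 0.0273, 0.0, -0.02, -0.03, 10.01] ,
[0.0089, 0.0262, 0.0, -0.02, -0.03, 10.01] ,
[0.0133, 0.0242, 0.0, -0.02, -0.03, 10.01] ,
[0.0173, 0.0215, 0.0, -0.02, -0.03, 10.01] ,
[0.0208, 0.0182, 0.0, -0.02, -0.03, 10.01] ,
[0.0237, 0.0143, 0.0, -0.02, -0.03, 10.01] ,
[0.0258, 0.01, 0.0, -0.02, -0.03, 10.01] ,
end [ 0.4613 -0.18    0.1251] yaw -90.02
```

Call:
send_rows:
  steps:
    - [0, 0, -0.01, 0, 0, 0]
    - [0, 0, -0.01, 0, 0, 0]
    - [0, 0, -0.013, 0, 0, 0]
    - [0, 0, -0.027, 0, 0, 0]
    - [0, 0, 0, 0, 0, 0]

```text
time: 15.0
tool_pos: [0.4994, 0.0101, 0.1296]
tool_rot: [-0.0, 0.985, -0.173, 0.003]
contact_force: [0.2, 0.2, -2.0]
gripper_width: 0.561
```

Call:
send_rows:
  steps:
    - [0.004, 0.0275, 0, 0, 0, 10]
    - [0.009, 0.026, 0, 0, 0, 10]
    - [0.0135, 0.024, 0, 0, 0, 10]
    - [0.0175, 0.0215, 0, 0, 0, 10]
    - [0.021, 0.018, 0, 0, 0, 10]
    - [0.0235, 0.0145, 0, 0, 0, 10]
    - [0.026, 0.01, 0, 0, 0, 10]
    - [0, 0, 0, 0, 0, 0]

```text
time: 16.0
tool_pos: [0.4597, -0.1807, 0.1258]
tool_rot: [-0.0, -0.707, 0.708, 0.001]
contact_force: [-0.8, -0.4, -0.8]
gripper_width: 0.565
```

Run:
```python
from h import *
info()
b=manip.grab_frame("scene");a=manip.grab_frame("top");cv2.imwrite("pics/scene7.png",b);cv2.imwrite("pics/top7.png",a)
crop(b,300,170,400,245,8,"pics/s7c.png");crop(a,290,180,450,270,5,"pics/t7c.png")
```

```text
t 16.0 tcp [ 0.4597 -0.1807  0.1258] yaw -90.07 tilt [-1.3e-03  7.0e-04 -1.0e+00] F [-0.8  -0.36 -0.84] w 0.565 j [-0.53 -0.18  2.01 -0.    1.31  2.62]
```

View pics/s7c.png

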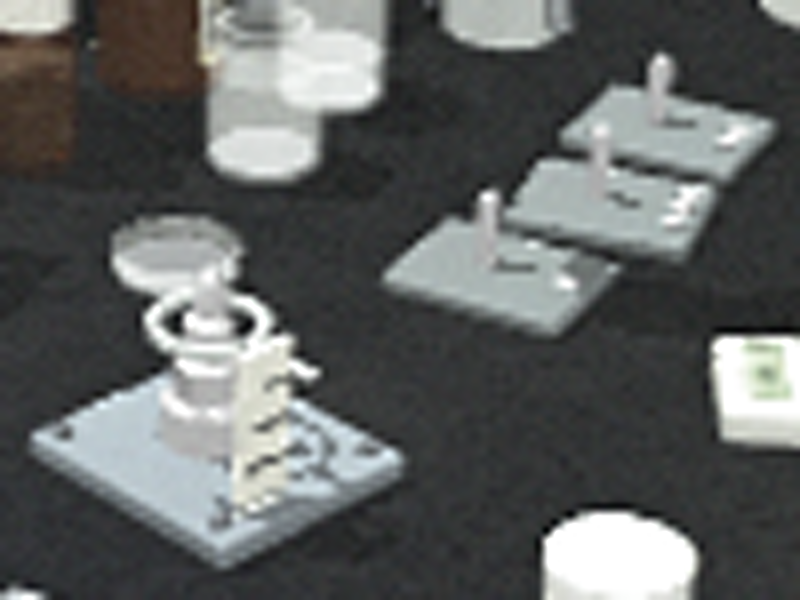

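View pics/t7c.png

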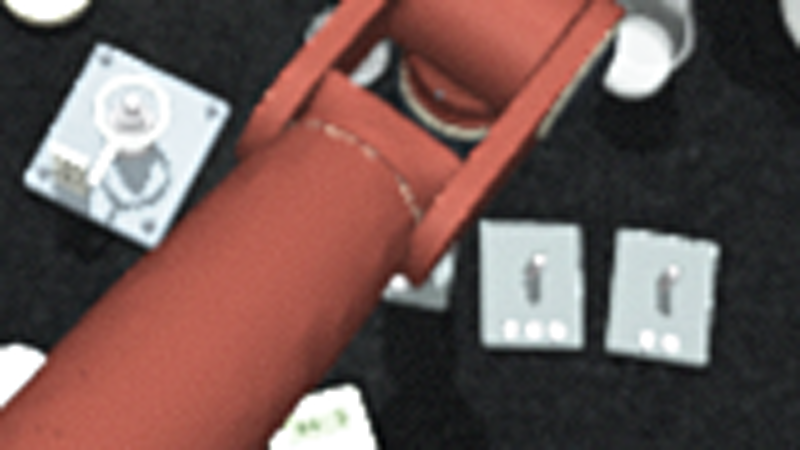

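The pointer ring stays down at about (326,210), next to the top dot mark. Stand 1 (one stud) has its peg tip at scene (361,195). I compare the held collar with the peg.

Run:
```python
from h import *
b=cv2.imread("pics/scene7.png")
crop(b,320,150,400,210,10,"pics/s7d.png")
p=[.4597,-.1807]
a=np.linspace(0,6.283,180)
for z in(.122,.152):
    P=np.array([proj("scene",[p[0]+.025*np.cos(t),p[1]+.025*np.sin(t),z]) for t in a]);print(z,P.min(0),P.max(0))
print("peg T-corr",proj("scene",[.4625,-.181,.045]),"at tcp",proj("scene",[.4597,-.1807,.045]))
g=cv2.cvtColor(b,cv2.COLOR_BGR2GRAY)
for v in range(190,206): print(v,g[v,355:368])
print(proj("scene",[.499,.0099,.066]))
```

```text
0.122 [355.01521332 169.70786509] [370.00434334 175.84066134]
0.152 [355.5056703  161.50096993] [370.65582353 167.43122857]
peg T-corr [360.36839926 193.053235  ] at tcp [361.08994615 193.26673553]
190 [ 48  54  48  50  53  54  52  50  52  48  46  38 169]
191 [ 50  54  43  45  52  49  55  48  44  49  42 121 174]
192 [ 48  42  45  49  49  47  43  50  48  42  53 171 184]
193 [ 50  51  46  55  45  45  95  70  46  46 165 187 182]
194 [ 47  49  49  43  50 228 232 117  36 119 177 179 178]
195 [ 49  44  41  43  93 185 197 119  59 120 175 179 178]
196 [ 51  48  42  36  90 175 187 108 164 189 183 182 182]
197 [ 96 141 111  73 125 172 190 112 130 149 164 175 183]
198 [171 184 182 180 175 179 182  99  87 101 101 111 116]
199 [181 179 177 176 175 176 184 152 140 134  82  62  67]
200 [178 174 178 176 175 175 169 177 181 179 178 225 171]
201 [178 176 177 180 173 177 171 182 180 180 181 179 181]
202 [176 179 175 180 170 173 185 128 168 183 184 181 179]
203 [175 180 176 178 174 182 150 109 106 107 104 103 165]
204 [179 178 176 180 178 177 173 177 179 178 179 178 177]
205 [181 178 180 176 178 178 178 182 179 176 178 178 179]
[326.07975764 208.9619458 ]
```

View pics/s7d.png

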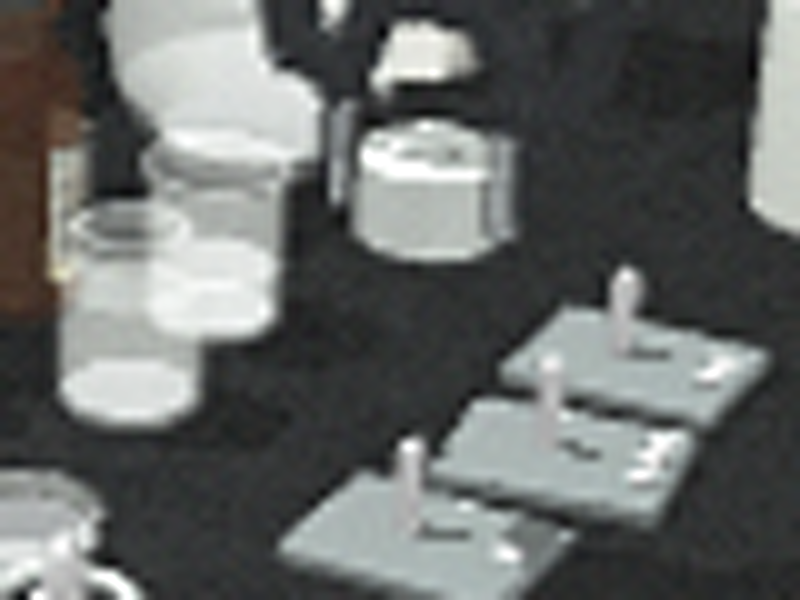

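Call:
send_rows:
  steps:
    - [-0.0005, -0.0015, 0.03, 0, 0, 0]
    - [0, 0, 0.03, 0, 0, 0]
    - [0, 0, 0.01, 0, 0, 0]
    - [0, 0, 0, 0, 0, 0]

```text
time: 16.6
tool_pos: [0.4616, -0.1785, 0.0563]
tool_rot: [0.0, 0.708, -0.706, -0.001]
contact_force: [-0.0, 0.6, -1.8]
gripper_width: 0.565
```

Call:
send_rows:
  steps:
    - [0, 0, 0.004, 0, 0, 0]
    - [0, 0, 0.003, 0, 0, 0]
    - [0, 0, 0.003, 0, 0, 0]
    - [0, 0, 0, 0, 0, 0]

```text
time: 17.1
tool_pos: [0.4618, -0.1792, 0.0467]
tool_rot: [0.0, 0.707, -0.707, -0.0]
contact_force: [-0.1, 0.3, -2.1]
gripper_width: 0.569
```

Run:
```python
from h import *
info()
b=manip.grab_frame("scene");cv2.imwrite("pics/scene8.png",b)
crop(b,320,150,400,210,10,"pics/s8d.png")
```

```text
t 17.1 tcp [ 0.4618 -0.1792  0.0467] yaw -89.97 tilt [-2.e-04  2.e-04 -1.e+00] F [-0.14  0.32 -2.07] w 0.569 j [-0.52 -0.06  2.06  0.    1.15  2.62]
```

View pics/s8d.png

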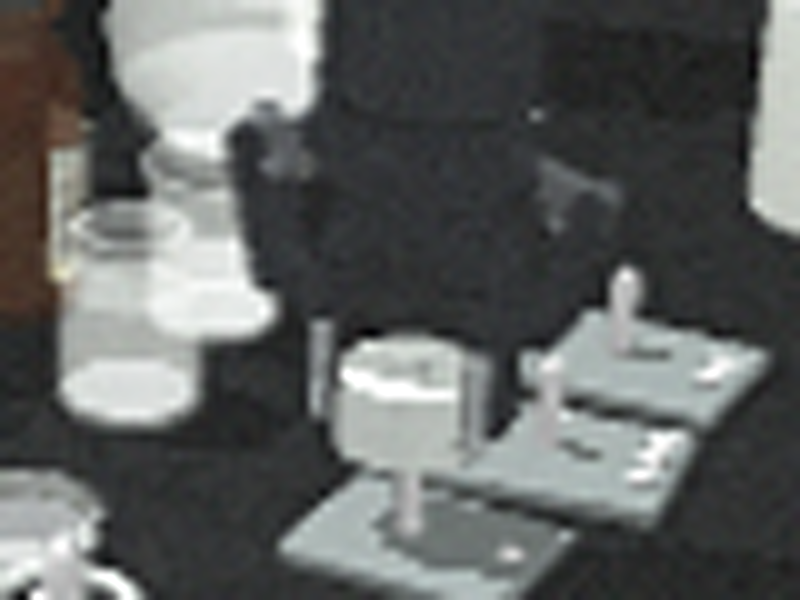

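The collar sits over stand 1's peg, with the peg at about (361,200) below the middle of the collar, and no contact force. I go on down.

Call:
send_rows:
  steps:
    - [0, 0, 0.002, 0, 0, 0]
    - [0, 0, 0.002, 0, 0, 0]
    - [0, 0, 0.002, 0, 0, 0]
    - [0, 0, 0, 0, 0, 0]

```text
time: 17.65
tool_pos: [0.4618, -0.1791, 0.0405]
tool_rot: [0.0, 0.707, -0.707, -0.0]
contact_force: [-0.1, -0.1, -1.9]
gripper_width: 0.563
```

Call:
send_rows:
  steps:
    - [0, 0, 0.004, 0, 0, 0]
    - [0, 0, 0.004, 0, 0, 0]
    - [0, 0, 0.004, 0, 0, 0]
    - [0, 0, 0, 0, 0, 0]

```text
time: 18.15
tool_pos: [0.4616, -0.1791, 0.0282]
tool_rot: [0.0, 0.707, -0.707, -0.001]
contact_force: [0.3, -0.5, -1.9]
gripper_width: 0.561
```

Call:
send_rows:
  steps:
    - [0, 0, 0.004, 0, 0, 0]
    - [0, 0, 0.004, 0, 0, 0]
    - [0, 0, 0.002, 0, 0, 0]
    - [0, 0, 0.002, 0, 0, 0]
    - [0, 0, 0, 0, 0, 0]

```text
time: 18.77
tool_pos: [0.4619, -0.1792, 0.0166]
tool_rot: [0.0, 0.707, -0.707, -0.0]
contact_force: [-0.2, -0.2, -1.9]
gripper_width: 0.568
```

Call:
send_rows:
  steps:
    - [0, 0, 0.001, 0, 0, 0]
    - [0, 0, 0.001, 0, 0, 0]
    - [0, 0, 0, 0, 0, 0]

```text
time: 19.15
tool_pos: [0.4619, -0.1792, 0.0147]
tool_rot: [0.0, 0.707, -0.707, -0.0]
contact_force: [0.5, 0.3, -1.7]
gripper_width: 0.564
```

Call:
send_rows:
  steps:
    - [0, 0, 0.001, 0, 0, 0]
    - [0, 0, 0.001, 0, 0, 0]
    - [0, 0, 0, 0, 0, 0]

```text
time: 19.52
tool_pos: [0.462, -0.1793, 0.0137]
tool_rot: [0.0, 0.707, -0.707, -0.0]
contact_force: [-3.6, 1.6, 5.7]
gripper_width: 0.565
```

On the base, so I release and back off.

Call:
send_rows:
  steps:
    - [0, 0, 0, 0, 0, 0]
    - [0, 0, 0, 0, 0, 0]
    - [0, 0, 0, 0, 0, 0]
    - [0, 0, 0, 0, 0, 0]
  grip: 1

```text
time: 20.02
tool_pos: [0.4619, -0.1793, 0.0127]
tool_rot: [0.0, 0.707, -0.707, -0.0]
contact_force: [-1.1, 1.0, 1.0]
gripper_width: 0.996
```

Call:
send_rows:
  steps:
    - [0, 0, -0.01, 0, 0, 0]
    - [0, 0, -0.03, 0, 0, 0]
    - [0, 0, -0.05, 0, 0, 0]
    - [0, 0, -0.05, 0, 0, 0]
    - [0.05, 0, -0.02, 0, 0, 0]
    - [0.06, 0, 0, 0, 0, 0]
    - [0.06, 0, 0, 0, 0, 0]
    - [0, 0, 0, 0, 0, 0]

```text
time: 21.02
tool_pos: [0.4616, -0.3529, 0.1737]
tool_rot: [-0.0, -0.706, 0.708, -0.001]
contact_force: [-0.0, -0.3, 0.3]
gripper_width: 1.002
```

Run:
```python
from h import *
info()
b=manip.grab_frame("scene");a=manip.grab_frame("top");cv2.imwrite("pics/scene9.png",b);cv2.imwrite("pics/top9.png",a)
crop(b,290,160,390,235,8,"pics/s9.png");crop(a,220,140,440,270,3.6,"pics/t9.png")
```

```text
t 21.02 tcp [ 0.4616 -0.3529  0.1737] yaw -90.22 tilt [ 6.0e-04 -1.3e-03 -1.0e+00] F [-0.04 -0.32  0.26] w 1.002 j [-0.78 -0.01  1.77 -0.    1.38  2.36]
```

View pics/s9.png

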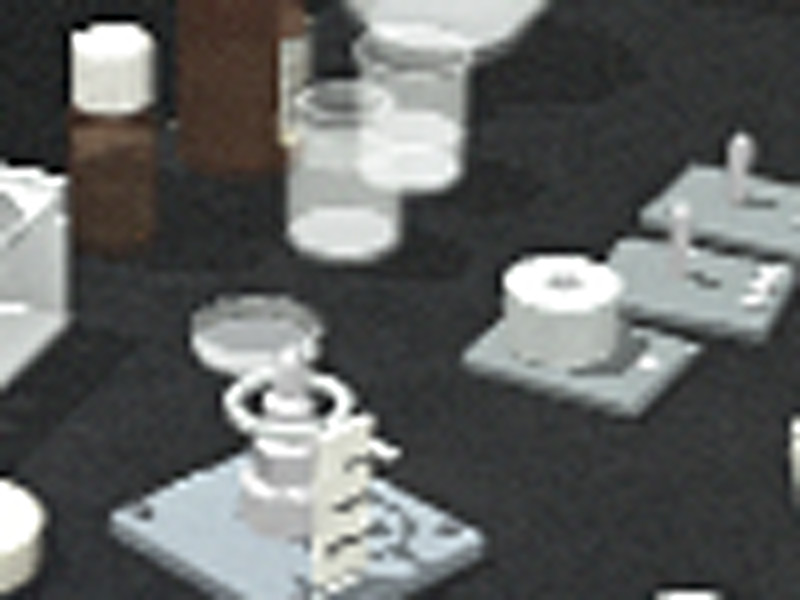

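View pics/t9.png

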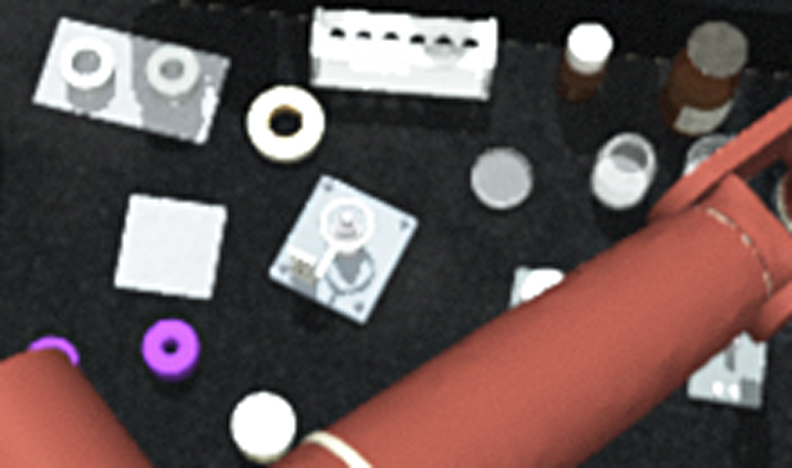

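The collar lies flat on the one-stud stand at scene (360,199). The pointer ring is at (326,209.7), against about 209.6 predicted for one dot. The spares and everything else visible are unmoved, and the arm is clear.

```bash
python3 -c "
from plant import manip
print(manip.job_done())"
```

```text
the job is handed in; nothing more can be done
None
```

The start-pad collar measured one dot (16 mm bore) and now hangs on the one-stud stand. I handed the job in at about 21 s; no verdict was reported.

- **Gauging:** I centred the collar on the mandrel by feeling for contact on three sides. The fourth side (+x) gave no contact. It pushed the pointer down and stopped hard at about 65 to 66 mm.
- **Press:** I held about 11 to 12.6 N. An earlier reading briefly reached 13.7 N vertical (about 15 N with the collar's weight), with 6.6 N sideways. That made about 16.6 N in all, slightly over your 15 N but well under 30 N. I shifted the collar to take off the side load and pressed again.
- **Last checks:** In the scene view the collar lies flat on the one-stud base, and the gripper is open and clear. The pointer ring's image position fits the one-dot mark to about 2 mm. The spares and other objects visible look unmoved.
- **Disagreements:** The two cameras disagreed by about 5 mm in y, and by up to 14 mm at the far stand. I relied on touch and the arm's own readings for the gauge, and on corrected camera fixes plus force checks for the stand. In the last top view the arm hid part of the stands, so the hanging check rests mainly on the scene view.

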